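# Drop a worn nozzle into the self-closing scrap box

## Task

Put the worn nozzle holder that lies on the front ledge into the scrap box, without picking anything up: press the box's long lever down until the catch snaps over it and holds the heavy lid open, and take your fingers away. Then push the nozzle holder across the ledge so that it drops into the box, and last press the catch's tail down so that the lever comes free and the lid falls fully shut. Raise the lid only by its lever, and leave the things lying about alone.

Things in the scene. Friction and masses are not known exactly. Their poses are not given: they have to be found in the camera images.
- scrap_box: Grey steel box, 160 (x) by 140 (y) mm, rim 108 mm high, steel lid, on a dark base plate fixed to the bench; its place and turn vary. Origin: on the bench under the middle of the box. Its x axis points to its rear (lid hinge); -x is its front (ledge, lever end, catch); +y is the lever's side, towards the robot; z up. Base plate 6 mm thick, under lever and catch it runs on to x = -285 mm.
- ledge_rim (a point): Middle of the inner edge of the flat steel loading ledge, on top of the box's front wall (box frame x = -79 mm, 108 mm above the bench). The ledge runs 73 mm to the front from here, level with the rim, 140 mm wide, front end open, side lips 8 mm high. Towards the box's +x lies the box: 154 by 134 mm inside, about 98 mm deep, two scrap holders on its floor.
- box_lid (a joint): Heavy 5 mm steel lid (0.75 to 1 kg) hinged on the box's rear top edge: 0 is shut, grows as its front edge rises, about 0.89 rad when the lever is caught. Shut, its front edge reaches 7 mm over the ledge; when caught, the edge stands about 130 mm above the rim and 55 mm behind the front wall. Its own weight shuts it in about a second once the lever is free.
- lift_lever (a joint): Two-armed lever beside the box, turning about the box's y axis: 0 is at rest, the lid's ear lying on its short rear arm, its long arm pointing to the front and 24 degrees up; it grows as the long end is pressed down. The catch snaps over its pin at about 0.72 rad and then holds it at 0.71; stop at 0.785 rad, where the long arm slopes 21 degrees down. Uncaught, the lid's weight swings it back to 0.
- lever_pivot (a point): The lever's pivot: middle of its pin, 141 mm above the bench. The long arm is a steel bar 14 mm wide that ends 200 mm from here with a cross pin which the catch takes. Paddle, cross pin and catch tail lie straight in front of the pivot (same y in the box frame).
- lever_paddle (a point): Middle of the upper face of the ribbed black rubber paddle (52 mm along the arm, 30 mm wide) near the long end of the lever, 150 mm from the pivot; about 211 mm above the bench at rest, 109 mm when caught, 98 mm at the stop. It moves on an arc about the pivot. Pressing it down takes 5 to 13 N, with a bump near the end as the pin passes the catch.
- hold_catch (a joint): Spring catch in front of the lever's tip, with a bevelled nose that gives way as the lever's pin comes down and snaps over it: 0 is its upright holding position, to which its spring returns it; grows as its tail is pressed down and the nose swings to the front, off the lever; limit 0.30 rad. It frees the lever at about 0.1 rad.
- catch_tail (a point): Middle of the upper face of the catch's flat steel tail (30 by 28 mm), which points to the box's front, 71 mm from the catch's hinge, 55 mm above the bench. Pressing it 8 to 20 mm down (3 to 5 N) frees the lever; its limit is about 21 mm down. The lever's tip then swings up past a point 55 mm behind this one (towards the box's +x).
- nozzle_mid (a point): Centre of the worn nozzle holder on the ledge: a turned steel part 106 mm long (its y axis), 23 mm wide, 20 mm high, 0.11 to 0.23 kg, lying along the rim within 0.2 rad, its centre about 40 mm in front of the rim and 10 mm above the ledge. It slides and does not roll.
- drift_punch: Brass drift punch, 104 mm, lying on the bench; to be left alone. Origin at its underside.
- marker: Felt marker, 127 mm, lying on the bench; to be left alone. Origin at its underside.
- hex_key: Black hex key, 88 mm, lying on the bench; to be left alone. Origin at its underside.
- oil_bottle: Black oil bottle with a pointed cap, 152 mm tall, standing on the bench; to be left alone. Origin at its foot.
Not all that is in view belongs to the job. Leave any pink look-alike of the part that bears nozzle_mid alone.

How it is judged:
By the outcome, as a careful person would: the job done as asked, in the order asked, and still so for the second after the job is handed in, with the robot touching nothing.
It also fails if it takes over 54 s, if anything falls off the work surface, if the arm or the gripper's body presses on something with over 40 N, if the wrist force passes 120 N, or if a joint passes its speed limit or range.

## Robot

A 6-joint arm with a two-finger parallel gripper is mounted at the origin on a cart in front of the work surface, level with it; the furniture and walls round the work are solid. World frame = base frame: x ahead of the robot, y to its left, z up, the work surface at z = 0. Lengths are in mm, angles in rad, forces in N, time in s.
With the tool pointing down it reaches from about 350 to 775 mm from the base axis. Payload 7.3 kg.
Tool frame: the origin (TCP) lies on the centre line of the jaws, within the pads' length; the fingertips stand 11 mm ahead of it and the grasp point (between the pads) lies 8 mm behind it; z points along the fingers, y is the line along which they close (so a half turn about z gives the same grasp; the last joint's range is limited). The gripper opens to 92 mm and grips with 3 to 60 N. Pads are 19 mm wide; open, the fingers measure 130 mm over their backs; the gripper's body (75 mm by 190 mm) begins 47 mm behind the grasp point.
Start: joints at [1.095, 0.342, 1.524, -0, 1.275, -0.146], TCP at [170.01, 496.733, 205.641] pointing down, gripper open.
Joint ranges: [-2.53, 2.53], [-0.77, 2.02], [0.04, 2.7], [-1, 4.14], [0.28, 2.66], [-3.11, 3.11]. Speed limits (rad/s): [2.57, 2.57, 3.14, 3.14, 3.14, 3.14].

## Interface

Orientations are given as [roll, pitch, yaw] about the fixed x, y, z axes, in that order (R = Rz(yaw) Ry(pitch) Rx(roll)).
In Python, from plant import bot gives the robot as it stands.
- The arm moves only by the tool step_arm, never from a script. Its argument "deltas" is a list of rows, each a list of 5 numbers: the opening, from 0 (shut) to 1 (fully open), then the shift along the tool's x, y, z each as a share of 0.5 m, from -1 to 1, then the turn about the tool's z as a share of pi/2 rad, from -1 to 1. In form: [[claw, x, y, z, turn], ...]. A call has 1 to 8 rows; each row shifts and turns the commanded pose from where the row before left it, along the tool's axes as they then stand; what a row does not reach is not made up. A row lasts 1/10 s, in which the tool goes at most 50 mm and 8.59 degrees, less where a joint would pass 70% of its speed; a pose out of reach is approached as far as the arm can. A call with a number of a shift or a turn outside -1 to 1 is refused whole. A call with a gripper value outside its range is refused whole. The fingers move at their own pace and stop on an object; the grip force is fixed at half the most. Time passes only in rows, so rows that do not move let the fingers close. It gives the time, the measured TCP pose, the force, the opening and the grip force at its end, in the units of the state.
- bot.get_obs(): the state, without advancing time (a new reading comes with each control period).
- bot.capture(name): name is "side" or "top"; returns (picture, depth): 400x640x3 uint8, red, green, blue; 400x640 float32, mm along the optical axis (not along the pixel's ray), 0 where there is no reading.
- bot.camera_params(name): a dict with "fov_y" (degrees; the focal length in pixels is half the picture's height over the tangent of half this angle, whatever the lens; pixels are square), "cx", "cy" (the principal point, pixels), "rvec" (rotation vector, rad) and "tvec" (3), from world to camera coordinates, as OpenCV has them. Camera axes: x right, y down, z forward; pixel columns grow to the right and rows downward; lengths in mm; the calibration is good to about 2 mm. A picture is of the moment at which its call begins. camera_params takes no time and is no camera call.
- bot.close_job(): hands the job in; it is judged then, once.
The state is a dict: "time": time; "joint_positions": joint angles; "dq": joint speeds; "tau": joint torques, N m; "tool_pos": TCP position; "tcp_rot": TCP orientation; "contact_force": force on the tool from outside, world axes, zero at the start; "moment": the same for the moment, N m; "grip_width": finger opening in mm; "finger_force": force on a finger pad.
Only numpy, scipy, OpenCV 4.12 (cv2) and the standard library are available. Lean on these libraries where they do the work, as an engineer would, in place of code of your own. Each camera call takes 0.05 s, during which the arm holds its last target. There are 200 camera calls.

## Working session

There is one attempt and no reset: what is moved stays moved. The work goes in short steps, Python scripts to look and compute and a tool call to move; the robot and the scene stay as the last step left them, time stands still between calls to the robot, and variables do not carry over. Pictures are saved under pics/ and viewed, at most 10 in all, crops included, and the job is handed in when it is done.

Besides the shell and the picture viewer there is one more tool, called after "Emit:" as name(argument=value, ...), one argument or row to a line, values as JSON. step_arm: Moves the arm, as the interface text tells. Shift numbers are shares of 0.5 m and turn numbers shares of pi/2 rad, none past 1 either way. Its arguments: {"type":"object","properties":{"deltas":{"type":"array","items":{"type":"array","items":{"type":"number","minimum":-1,"maximum":1}}}},"required":["deltas"]}

```bash
mkdir -p pics; cat > h.py <<'E'
import numpy as np, cv2
from plant import bot
def cam(n):
    p=bot.camera_params(n); f=200/np.tan(np.radians(p["fov_y"])/2)
    R=cv2.Rodrigues(np.array(p["rvec"],float))[0]; t=np.array(p["tvec"],float).ravel()
    return f,p["cx"],p["cy"],R,t
def ray(n,u,v,z):
    f,cx,cy,R,t=cam(n); d=R.T@np.array([(u-cx)/f,(v-cy)/f,1]); c=-R.T@t
    return c+d*(z-c[2])/d[2]
def cloud(n,dep):
    f,cx,cy,R,t=cam(n); v,u=np.mgrid[0:400,0:640]
    P=np.stack([(u-cx)/f*dep,(v-cy)/f*dep,dep],-1)
    return (P-t)@R
def proj(n,P):
    f,cx,cy,R,t=cam(n); q=R@np.array(P,float)+t
    return q[0]/q[2]*f+cx,q[1]/q[2]*f+cy
E
python3 - <<'E'
from h import *
for n in("top","side"):
    p,d=bot.capture(n); cv2.imwrite(f"pics/{n}0.png",p[...,::-1]); np.savez(f"{n}0.npz",p=p,d=d)
    print(n,bot.camera_params(n),(d>0).mean())
print(bot.get_obs())
E
```

```text
top {'fov_y': 48.527129691106126, 'cx': 321.79111594003933, 'cy': 204.39757571869433, 'rvec': array([ 2.16747051, -2.21178812,  0.07926577]), 'tvec': array([-214.05415637,  537.54022861, 1296.18124771])} 0.99625390625
side {'fov_y': 51.1816073077913, 'cx': 323.9634707363677, 'cy': 196.93194535188385, 'rvec': array([ 2.35751462, -1.35075151,  0.341745  ]), 'tvec': array([-475.7921294 ,  367.80461791, 1147.11136095])} 0.99600390625
{'time': 0.1, 'joint_positions': array([ 1.09497846e+00,  3.42678405e-01,  1.52492561e+00, -2.14541492e-05,
        1.27539737e+00, -1.46006071e-01]), 'dq': array([ 0.00204796, -0.00054691, -0.00318052, -0.00017304,  0.00091983,
       -0.00062989]), 'tau': array([ 2.08395744e-03, -4.32007313e+01, -2.44694227e+01,  7.18460698e-02,
        5.26027218e-02, -7.48028037e-05]), 'tool_pos': array([169.83489105, 496.35333546, 204.99988335]), 'tcp_rot': array([-3.14019593e+00, -1.84654952e-04,  2.81178699e+00]), 'contact_force': array([ 0.49657069, -0.09769869, -0.15049526]), 'moment': array([-0.04297234,  0.00486917,  0.05903832]), 'finger_force': 0.0, 'grip_width': 92.0463988866401}
```

View pics/top0.png

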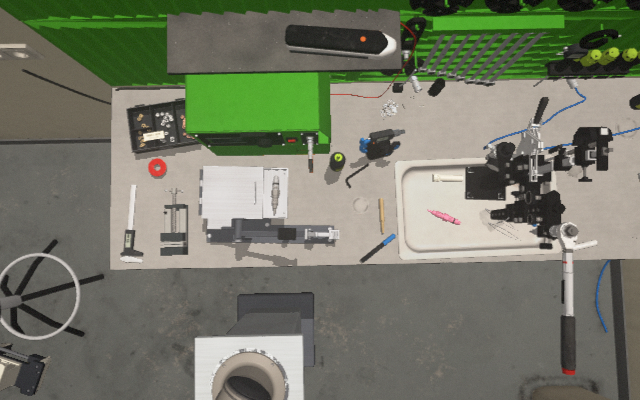

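View pics/side0.png

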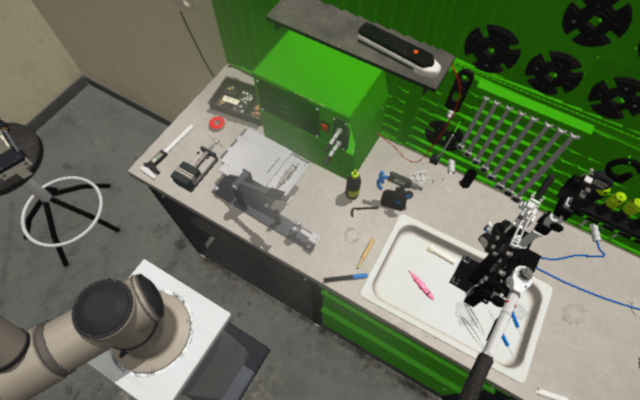

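The top view shows the box at (240,195), with its hinge to the left. The ledge is at (275,193), the lever paddle at (287,233) and the catch at about (325,235). Candidates for the holder are the grey part on the ledge (275,193), the pink look-alike in the tray (443,216), the punch (381,216), and the marker (378,247). I choose (275,193) and check it in a crop.

```bash
python3 - <<'E'
from h import *
a=np.load("top0.npz"); p,d=a["p"],a["d"]
c=p[150:260,190:350]; cv2.imwrite("pics/crop.png",cv2.resize(c,None,fx=5,fy=5,interpolation=cv2.INTER_CUBIC)[...,::-1])
P=cloud("top",d)
for v in range(160,250,6): print(v,[tuple(int(round(x)) for x in P[v,u]) for u in range(265,345,10)])
E
```

```text
160 [(672, -56, 2), (673, -86, -6), (671, -117, 1), (671, -147, 0), (670, -177, -1), (670, -207, -6), (668, -237, 4), (647, -263, 128)]
166 [(654, -56, 1), (654, -86, -2), (652, -116, 3), (652, -147, 5), (652, -177, 0), (651, -207, 1), (650, -237, 0), (635, -264, 97)]
172 [(620, -69, 110), (620, -96, 108), (619, -124, 108), (634, -146, -2), (633, -176, 1), (633, -206, -2), (631, -237, 7), (632, -267, 1)]
178 [(603, -69, 110), (601, -98, 123), (602, -124, 109), (615, -146, 6), (615, -176, -1), (615, -206, -5), (614, -236, 0), (613, -266, 0)]
184 [(587, -68, 109), (584, -98, 129), (586, -123, 105), (597, -146, 5), (597, -176, 0), (597, -206, -4), (595, -236, 3), (595, -266, 0)]
190 [(570, -68, 107), (567, -98, 130), (569, -123, 108), (579, -145, 1), (579, -175, -5), (578, -205, -2), (578, -236, 0), (577, -266, -3)]
196 [(553, -68, 108), (551, -98, 128), (552, -123, 110), (561, -145, 0), (561, -175, -1), (560, -205, -2), (560, -235, -5), (559, -265, -5)]
202 [(537, -68, 107), (535, -97, 127), (536, -123, 109), (543, -145, 0), (542, -175, 3), (542, -205, -4), (541, -235, 1), (541, -265, 
[... 263 characters left out ...]
, (505, -264, 0)]
220 [(491, -54, 2), (490, -84, 3), (490, -114, -1), (489, -144, 5), (489, -174, -2), (488, -204, 0), (487, -234, 0), (487, -264, -2)]
226 [(473, -54, 5), (472, -84, 1), (472, -114, 4), (471, -144, 5), (470, -174, 9), (470, -203, 6), (469, -233, 4), (469, -263, 2)]
232 [(454, -76, 179), (453, -103, 193), (452, -130, 212), (452, -155, 221), (451, -181, 227), (451, -204, 106), (451, -233, 5), (451, -261, 52)]
238 [(437, -54, 4), (437, -84, 6), (437, -130, 211), (437, -155, 220), (436, -180, 226), (434, -203, 5), (434, -232, 10), (433, -261, 56)]
244 [(419, -53, 1), (419, -83, 0), (418, -113, 1), (417, -142, -2), (417, -172, -3), (416, -202, 3), (416, -232, 2), (415, -262, -2)]
```

View pics/crop.png

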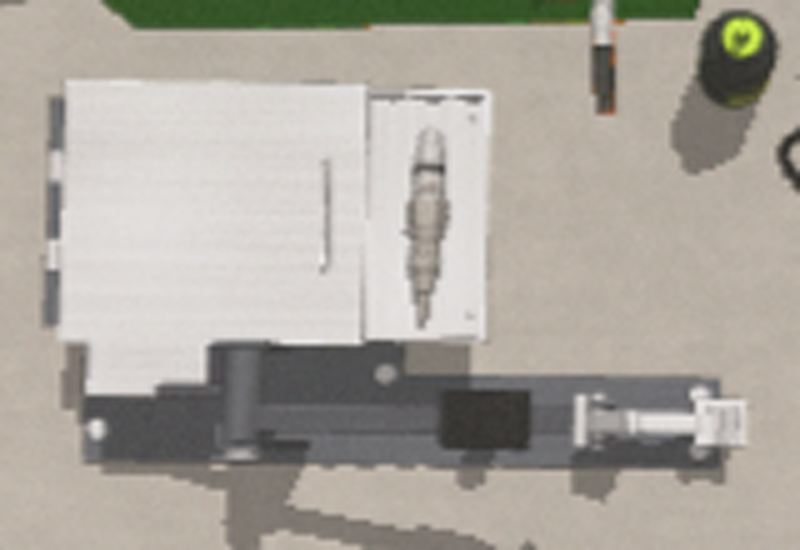

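The crop confirms it: the grey-beige turned part is on the ledge, its centre at about (275,195) in the full image. The paddle is at (287,234) and the tail at (334,234).

```bash
python3 - <<'E'
from h import *
a=np.load("top0.npz"); p,d=a["p"].astype(int),a["d"]
P=cloud("top",d); v,u=np.mgrid[0:400,0:640]
reg=lambda a,b,c,e:(u>=a)&(u<b)&(v>=c)&(v<e)
def cen(m,z,name):
    n,l,s,c=cv2.connectedComponentsWithStats(m.astype(np.uint8)); i=1+s[1:,4].argmax()
    pts=np.argwhere(l==i)[:,::-1].astype(np.float32); 
    r=cv2.minAreaRect(pts); W=np.array([ray("top",*q,z) for q in cv2.boxPoints(r)])
    print(name,len(pts),ray("top",*c[i],z).round(1),"rect mid",W.mean(0).round(1),"corners",W[:,:2].round(0).tolist())
g=p.sum(2)
cen(reg(264,290,170,217)&(P[...,2]>113)&(P[...,2]<135),118,"nozzle")
cen(reg(270,305,222,246)&(g<150)&(P[...,2]>195),211,"paddle")
cen(reg(328,342,226,245)&(P[...,2]>40)&(P[...,2]<70),55,"tail")
cen(reg(262,292,165,222)&(P[...,2]>95),108,"ledge")
# box front edge of ledge, per row
for vv in (172,178,185,195,205,212):
    r=[uu for uu in range(270,300) if P[vv,uu,2]>90]; print(vv,ray("top",max(r)+.5,vv,108).round(1))
# side view
b=np.load("side0.npz"); ps,ds=b["p"].astype(int),b["d"]; Q=cloud("side",ds)
m=(Q[...,2]>45)&(Q[...,2]<62)&(abs(Q[...,0]-440)<40)&(Q[...,1]<-225)&(Q[...,1]>-300)
print("side tail",m.sum(),np.median(Q[m],0).round(1),Q[m].min(0).round(),Q[m].max(0).round())
m=(abs(Q[...,2]-211)<14)&(abs(Q[...,0]-445)<30)&(Q[...,1]<-80)&(Q[...,1]>-220)&(ps.sum(2)<150)
print("side paddle",m.sum(),Q[m].mean(0).round(1),Q[m].min(0).round(),Q[m].max(0).round())
m=(Q[...,2]>114)&(Q[...,2]<135)&(abs(Q[...,0]-560)<62)&(Q[...,1]<-75)&(Q[...,1]>-130)
print("side noz",m.sum(),np.median(Q[m],0).round(1),Q[m].min(0).round(),Q[m].max(0).round())
E
```

```text
nozzle 220 [559.4 -96.1 118. ] rect mid [555.  -96.6 118. ] corners [[607.0, -86.0], [607.0, -108.0], [502.0, -107.0], [503.0, -85.0]]Traceback (most recent call last):
  File "<stdin>", line 12, in <module>
  File "<stdin>", line 6, in cen
ValueError: attempt to get argmax of an empty sequence
```

```bash
python3 - <<'E'
from h import *
a=np.load("top0.npz"); p,d=a["p"].astype(int),a["d"]
P=cloud("top",d); v,u=np.mgrid[0:400,0:640]
print(p[234,280:294].sum(1),P[234,287].round())
reg=lambda a,b,c,e:(u>=a)&(u<b)&(v>=c)&(v<e)
def cen(m,z,name):
    if not m.any(): print(name,"none"); return
    n,l,s,c=cv2.connectedComponentsWithStats(m.astype(np.uint8)); i=1+s[1:,4].argmax()
    pts=np.argwhere(l==i)[:,::-1].astype(np.float32); 
    r=cv2.minAreaRect(pts); W=np.array([ray("top",*q,z) for q in cv2.boxPoints(r)])
    print(name,len(pts),ray("top",*c[i],z).round(1),"rect mid",W.mean(0).round(1),"corners",W[:,:2].round(0).tolist())
g=p.sum(2)
cen(reg(270,305,222,246)&(g<170),211,"paddle")
cen(reg(328,342,226,245)&(P[...,2]>40)&(P[...,2]<70),55,"tail")
for vv in (172,178,185,195,205,212):
    r=[uu for uu in range(270,300) if P[vv,uu,2]>90]; print(vv,ray("top",max(r)+.5,vv,108).round(1))
for uu in (270,275,280,285):
    r=[vv for vv in range(160,225) if P[vv,uu,2]>90]; print(uu,ray("top",uu,min(r)-.5,116).round(1),ray("top",uu,max(r)+.5,116).round(1))
b=np.load("side0.npz"); ps,ds=b["p"].astype(int),b["d"]; Q=cloud("side",ds)
m=(Q[...,2]>45)&(Q[...,2]<62)&(abs(Q[...,0]-440)<40)&(Q[...,1]<-225)&(Q[...,1]>-300)
if m.any(): print("side tail",m.sum(),np.median(Q[m],0).round(1),Q[m].min(0).round(),Q[m].max(0).round())
m=(abs(Q[...,2]-211)<14)&(abs(Q[...,0]-445)<30)&(Q[...,1]<-80)&(Q[...,1]>-220)&(ps.sum(2)<170)
if m.any():print("side paddle",m.sum(),Q[m].mean(0).round(1),Q[m].min(0).round(),Q[m].max(0).round())
m=(Q[...,2]>114)&(Q[...,2]<135)&(abs(Q[...,0]-560)<62)&(Q[...,1]<-75)&(Q[...,1]>-130)
if m.any():print("side noz",m.sum(),np.median(Q[m],0).round(1),Q[m].min(0).round(),Q[m].max(0).round())
E
```

```text
[160 159 163 173 167 161 168 175 174 178 168 173 171 169] [ 447. -135.  212.]
paddle 120 [ 448.  -132.7  211. ] rect mid [ 448.5 -134.7  211. ] corners [[463.0, -115.0], [462.0, -155.0], [434.0, -155.0], [435.0, -114.0]]
tail 104 [ 443.5 -255.9   55. ] rect mid [ 443.5 -255.1   55. ] corners [[457.0, -241.0], [456.0, -270.0], [430.0, -269.0], [431.0, -240.0]]
172 [ 619.  -131.1  108. ]
178 [ 601.8 -155.8  108. ]
185 [ 582.8 -130.6  108. ]
195 [ 554.5 -155.   108. ]
205 [ 527.4 -126.9  108. ]
212 [ 508.  -126.7  108. ]
270 [631.4 -83.6 116. ] [490.7 -81.9 116. ]
275 [631.1 -97.4 116. ] [490.5 -95.5 116. ]
280 [ 630.8 -111.2  116. ] [ 490.2 -109.2  116. ]
285 [ 630.5 -125.   116. ] [ 489.9 -122.9  116. ]
side tail 115 [ 444.  -253.5   54.8] [ 430. -271.   50.] [ 458. -226.   61.]
side noz 172 [557.9 -99.  124.8] [ 505. -127.  114.] [606. -86. 133.]
```

```bash
python3 - <<'E'
from h import *
for n in("top","side"):
    a=np.load(n+"0.npz"); P=cloud(n,a["d"])
    for zlo in(60,170,250):
        m=(P[...,2]>zlo)&(P[...,2]<600)&(P[...,0]>560)&(P[...,0]<720)&(P[...,1]>-250)&(P[...,1]<60)
        if m.any():
            q=P[m]; q=q[(q[:,2]>135)]; i=q[:,0].argsort()[:400:40]; print(n,zlo,m.sum(),q[i].round(0).tolist())
E
```

```text
top 60 6431 [[605.0, -200.0, 198.0], [618.0, -202.0, 262.0], [637.0, -200.0, 264.0], [659.0, -198.0, 267.0], [666.0, -75.0, 257.0], [670.0, -191.0, 261.0], [672.0, -191.0, 262.0], [674.0, -148.0, 248.0], [675.0, -154.0, 263.0], [677.0, -53.0, 328.0]]
top 170 3778 [[605.0, -200.0, 198.0], [618.0, -202.0, 262.0], [637.0, -200.0, 264.0], [659.0, -198.0, 267.0], [666.0, -75.0, 257.0], [670.0, -191.0, 261.0], [672.0, -191.0, 262.0], [674.0, -148.0, 248.0], [675.0, -154.0, 263.0], [677.0, -53.0, 328.0]]
top 250 3179 [[605.0, -197.0, 267.0], [627.0, -200.0, 267.0], [652.0, -200.0, 263.0], [666.0, -90.0, 255.0], [671.0, -89.0, 264.0], [672.0, -87.0, 325.0], [674.0, -58.0, 330.0], [676.0, -89.0, 265.0], [678.0, -48.0, 324.0], [680.0, -213.0, 304.0]]
side 60 7272 [[603.0, -202.0, 266.0], [617.0, -197.0, 264.0], [633.0, -199.0, 204.0], [650.0, -196.0, 206.0], [663.0, -194.0, 203.0], [666.0, -74.0, 240.0], [668.0, -97.0, 261.0], [671.0, -72.0, 326.0], [673.0, -97.0, 256.0], [675.0, -145.0, 245.0]]
side 170 4300 [[603.0, -202.0, 266.0], [617.0, -197.0, 264.0], [633.0, -199.0, 204.0], [650.0, -196.0, 206.0], [663.0, -194.0, 203.0], [666.0, -74.0, 240.0], [668.0, -97.0, 261.0], [671.0, -72.0, 326.0], [673.0, -97.0, 256.0], [675.0, -145.0, 245.0]]
side 250 2999 [[603.0, -202.0, 266.0], [631.0, -195.0, 268.0], [662.0, -199.0, 265.0], [668.0, -97.0, 253.0], [672.0, -203.0, 262.0], [673.0, -202.0, 264.0], [676.0, -102.0, 256.0], [678.0, -43.0, 326.0], [680.0, -164.0, 262.0], [680.0, -19.0, 326.0]]
```

Emit:
step_arm(
  deltas=[
    [0, 0, 0, -0.03, 0.0945],
    [0, 0, 0, -0.03, 0.0945],
    [0, 0, 0, -0.03, 0.0945],
    [0, 0, 0, -0.03, 0.0945],
    [0, 0, 0, -0.03, 0.0945],
    [0, 0, 0, -0.03, 0.0945],
    [0, 0, 0, 0, 0.0945],
    [0, 0, 0, 0, 0.0945],
  ],
)

```text
time: 0.9
tool_pos: [170.0, 496.7, 295.8]
tcp_rot: [3.142, -0.0, 1.618]
contact_force: [0.4, 0.7, -0.3]
grip_width: 32.3
finger_force: 0.0
```

Emit:
step_arm(
  deltas=[
    [0, -0.06, 0.06, 0, 0.052],
    [0, -0.066, 0.066, 0, 0],
    [0, -0.066, 0.066, 0, 0],
    [0, -0.066, 0.066, 0, 0],
    [0, -0.066, 0.066, 0, 0],
    [0, -0.066, 0.066, 0, 0],
    [0, -0.095, 0.02, 0, 0],
    [0, -0.095, 0.02, 0, 0],
  ],
)

```text
time: 1.7
tool_pos: [379.5, 201.4, 295.0]
tcp_rot: [-3.14, 0.0, 1.543]
contact_force: [0.4, 0.0, -0.8]
grip_width: 0.5
finger_force: 0.0
```

Emit:
step_arm(
  deltas=[
    [0, -0.095, 0.02, 0, 0],
    [0, -0.095, 0.02, 0, 0],
    [0, -0.095, 0.02, 0, 0],
    [0, -0.095, 0.02, 0, 0],
    [0, -0.095, 0.02, 0, 0],
    [0, -0.095, 0.02, 0, 0],
    [0, 0, 0, 0, 0],
    [0, 0, 0, 0, 0],
  ],
)

```text
time: 2.5
tool_pos: [430.8, -84.0, 295.0]
tcp_rot: [-3.14, -0.001, 1.54]
contact_force: [-0.1, 0.7, 0.5]
grip_width: 0.5
finger_force: 0.0
```

Emit:
step_arm(
  deltas=[
    [0, -0.06, 0.019, 0, 0],
    [0, -0.062, 0.018, 0, 0],
    [0, 0, 0, -0.06, 0],
    [0, 0, 0, 0.06, 0],
    [0, 0, 0, 0.06, 0],
    [0, 0, 0, 0.06, 0],
    [0, 0, 0, 0, 0],
    [0, 0, 0, 0, 0],
  ],
)

```text
time: 3.3
tool_pos: [448.1, -143.6, 236.3]
tcp_rot: [-3.142, -0.0, 1.545]
contact_force: [-0.5, 0.3, 1.0]
grip_width: 0.7
finger_force: 0.0
```

Emit:
step_arm(
  deltas=[
    [0, 0, 0, 0.02, 0],
    [0, 0, 0, 0.025, 0],
    [0, 0, 0, 0.025, 0],
    [0, 0, 0, 0.025, 0],
    [0, 0, 0, 0.025, 0],
    [0, 0, 0, 0.025, 0],
    [0, 0, 0, 0.025, 0],
    [0, 0, 0, 0, 0],
  ],
)

```text
time: 4.1
tool_pos: [449.9, -146.5, 152.0]
tcp_rot: [3.136, 0.004, 1.543]
contact_force: [1.1, -3.3, 7.6]
grip_width: 0.5
finger_force: 3.4
```

Emit:
step_arm(
  deltas=[
    [0, 0, 0, 0.02, 0],
    [0, 0, 0, 0.02, 0],
    [0, 0, 0, 0.02, 0],
    [0, 0, 0, 0.006, 0],
    [0, 0, 0, 0, 0],
  ],
)

```text
time: 4.6
tool_pos: [449.8, -146.2, 119.1]
tcp_rot: [3.137, 0.003, 1.543]
contact_force: [0.6, -2.5, 4.8]
grip_width: 0.5
finger_force: 2.3
```

Emit:
step_arm(
  deltas=[
    [0, 0, 0, 0.005, 0],
    [0, 0, 0, 0.005, 0],
    [0, 0, 0, 0, 0],
    [0, 0, 0, 0, 0],
  ],
)

```text
time: 5.0
tool_pos: [449.1, -145.3, 113.6]
tcp_rot: [3.139, 0.001, 1.543]
contact_force: [3.4, -2.5, 4.1]
grip_width: 0.5
finger_force: 2.3
```

Emit:
step_arm(
  deltas=[
    [0, 0, 0, 0.004, 0],
    [0, 0, 0, 0, 0],
    [0, 0, 0, 0, 0],
  ],
)

```text
time: 5.3
tool_pos: [448.1, -144.7, 110.7]
tcp_rot: [3.141, -0.0, 1.543]
contact_force: [3.0, -2.2, 3.3]
grip_width: 0.5
finger_force: 2.1
```

Emit:
step_arm(
  deltas=[
    [0, 0, 0, -0.01, 0],
    [0, 0, 0, -0.01, 0],
    [0, 0, 0, -0.02, 0],
    [0, 0, 0, 0, 0],
    [0, 0, 0, 0, 0],
  ],
)

```text
time: 5.8
tool_pos: [447.4, -144.3, 131.5]
tcp_rot: [-3.141, -0.001, 1.543]
contact_force: [-1.1, 0.3, 5.4]
grip_width: 0.2
finger_force: 3.0
```

```bash
python3 - <<'E'
from h import *
p,d=bot.capture("side"); P=cloud("side",d)
cv2.imwrite("pics/s1.png",cv2.resize(p[130:280,160:380],None,fx=3.6,fy=3.6,interpolation=cv2.INTER_CUBIC)[...,::-1])
o=bot.get_obs(); print(o["tool_pos"],o["contact_force"],o["moment"])
E
```

```text
[ 447.35262623 -144.28964968  131.42818898] [-0.88403795  1.16242157  5.79509553] [ 0.10651919  0.29984261 -0.0210481 ]
```

View pics/s1.png

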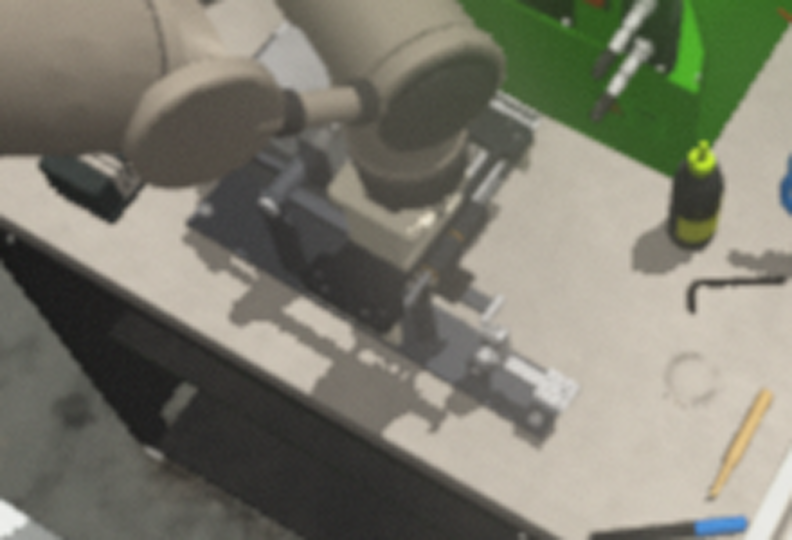

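The picture shows the lever still under the fingers, with its pin at (490,305) above the catch at (485,355). It is not caught, so I press deeper.

Emit:
step_arm(
  deltas=[
    [0, 0, 0, 0.02, 0],
    [0, 0, 0, 0.02, 0],
    [0, 0, 0, 0.006, 0],
    [0, 0, 0, 0, 0],
    [0, 0, 0, 0, 0],
  ],
)

```text
time: 6.35
tool_pos: [447.6, -144.4, 107.9]
tcp_rot: [-3.141, -0.001, 1.543]
contact_force: [-0.4, 1.7, 3.0]
grip_width: 0.4
finger_force: 1.6
```

Emit:
step_arm(
  deltas=[
    [0, 0, 0, 0.004, 0],
    [0, 0, 0, 0, 0],
    [0, 0, 0, 0, 0],
  ],
)

```text
time: 6.65
tool_pos: [447.7, -144.6, 105.6]
tcp_rot: [-3.141, -0.0, 1.543]
contact_force: [-0.7, 2.6, 3.3]
grip_width: 0.3
finger_force: 1.9
```

Emit:
step_arm(
  deltas=[
    [0, 0, 0, 0.004, 0],
    [0, 0, 0, 0, 0],
    [0, 0, 0, 0, 0],
  ],
)

```text
time: 6.95
tool_pos: [447.8, -144.7, 103.6]
tcp_rot: [-3.141, -0.0, 1.543]
contact_force: [-1.5, 2.4, 4.1]
grip_width: 0.4
finger_force: 1.8
```

Emit:
step_arm(
  deltas=[
    [0, 0, 0, 0.006, 0],
    [0, 0, 0, 0, 0],
    [0, 0, 0, 0, 0],
  ],
)

```text
time: 7.25
tool_pos: [447.9, -144.7, 100.7]
tcp_rot: [3.141, -0.0, 1.543]
contact_force: [-0.8, 2.0, 5.4]
grip_width: 0.2
finger_force: 2.0
```

Emit:
step_arm(
  deltas=[
    [0, 0, 0, 0.006, 0],
    [0, 0, 0, 0, 0],
    [0, 0, 0, 0, 0],
  ],
)

```text
time: 7.55
tool_pos: [448.0, -144.5, 98.0]
tcp_rot: [3.141, -0.001, 1.543]
contact_force: [-1.3, 4.4, 9.5]
grip_width: 0.4
finger_force: 3.8
```

Emit:
step_arm(
  deltas=[
    [0, 0, 0, 0.005, 0],
    [0, 0, 0, 0, 0],
    [0, 0, 0, 0, 0],
  ],
)

```text
time: 7.85
tool_pos: [448.2, -144.3, 96.5]
tcp_rot: [3.14, -0.001, 1.543]
contact_force: [-4.4, 6.3, 18.6]
grip_width: 0.3
finger_force: 8.4
```

```bash
python3 - <<'E'
from h import *
p,d=bot.capture("side"); P=cloud("side",d)
cv2.imwrite("pics/s2.png",cv2.resize(p[190:270,220:340],None,fx=6,fy=6,interpolation=cv2.INTER_CUBIC)[...,::-1])
o=bot.get_obs(); print(o["tool_pos"],o["contact_force"],o["moment"])
E
```

```text
[ 448.15206222 -144.28806802   96.51775085] [-4.12485006  5.88442202 18.82135338] [1.27993841 0.72343074 0.02640468]
```

View pics/s2.png

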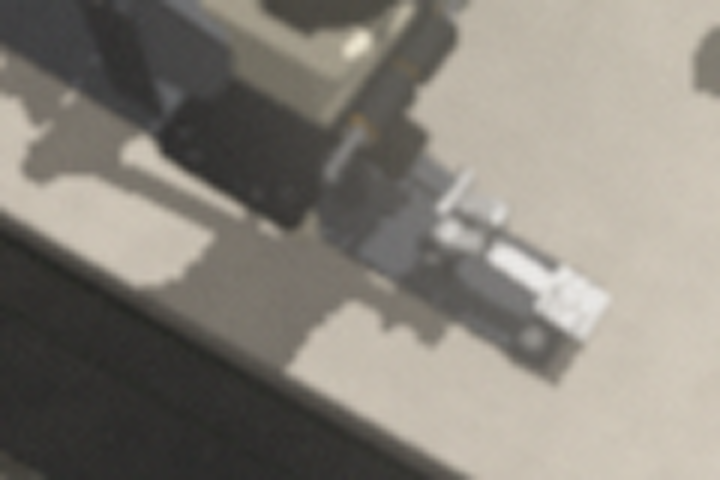

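The pin at (455,200) looks level with the catch's nose at (490,210), and the force of 18.6 N suggests the stop. I lift and watch the force.

Emit:
step_arm(
  deltas=[
    [0, 0, 0, -0.01, 0],
    [0, 0, 0, -0.01, 0],
    [0, 0, 0, -0.01, 0],
    [0, 0, 0, 0, 0],
    [0, 0, 0, 0, 0],
  ],
)

```text
time: 8.4
tool_pos: [448.1, -145.4, 110.3]
tcp_rot: [3.141, 0.001, 1.543]
contact_force: [-1.5, -3.1, 3.9]
grip_width: 0.2
finger_force: 2.1
```

Emit:
step_arm(
  deltas=[
    [0, 0, 0, -0.02, 0],
    [0, 0, 0, 0, 0],
    [0, 0, 0, 0, 0],
  ],
)

```text
time: 8.7
tool_pos: [447.9, -144.7, 120.9]
tcp_rot: [3.141, -0.0, 1.543]
contact_force: [-2.4, -0.9, 6.4]
grip_width: 0.3
finger_force: 2.7
```

```bash
python3 - <<'E'
from h import *
p,d=bot.capture("side"); P=cloud("side",d); np.savez("s3.npz",p=p,d=d)
q,e=bot.capture("top"); Q=cloud("top",e); np.savez("t3.npz",p=q,d=e)
A=cv2.resize(p[185:275,215:335],None,fx=6,fy=6,interpolation=cv2.INTER_CUBIC)
cv2.imwrite("pics/s3.png",A[...,::-1])
for n,X in(("side",P),("top",Q)):
    print(n)
    for y in range(-100,-280,-8):
        m=(abs(X[...,1]-y)<4)&(abs(X[...,0]-446)<22)&(X[...,2]<160)&(X[...,2]>12)
        if m.sum()>1: print(y,m.sum(),X[m][:,2].max().round(),np.median(X[m],0).round())
E
```

```text
side
-116 6 91.0 [ 445. -119.   88.]
-124 17 77.0 [ 440. -125.   50.]
-132 38 86.0 [ 447. -131.   54.]
-140 3 160.0 [ 434. -138.  141.]
-148 3 141.0 [ 435. -150.  139.]
-156 22 156.0 [ 441. -158.  141.]
-164 27 144.0 [ 444. -164.  140.]
-172 33 143.0 [ 446. -172.  138.]
-180 33 134.0 [ 445. -180.   42.]
-188 46 140.0 [ 442. -188.   43.]
-196 50 134.0 [ 442. -196.  103.]
-204 33 131.0 [ 443. -203.  106.]
-212 28 107.0 [ 445. -209.   64.]
-220 11 58.0 [ 446. -220.   55.]
-228 11 57.0 [ 444. -227.   53.]
-236 11 59.0 [ 444. -235.   54.]
-244 24 59.0 [ 444. -244.   54.]
-252 24 59.0 [ 443. -252.   55.]
-260 25 61.0 [ 444. -260.   56.]
-268 24 60.0 [ 443. -268.   55.]
top
-212 6 59.0 [ 447. -215.   56.]
-220 15 60.0 [ 446. -221.   54.]
-228 10 57.0 [ 445. -228.   55.]
-236 14 60.0 [ 444. -235.   55.]
-244 28 62.0 [ 444. -244.   55.]
-252 30 58.0 [ 444. -252.   55.]
-260 29 61.0 [ 442. -261.   55.]
-268 21 60.0 [ 445. -267.   56.]
```

View pics/s3.png

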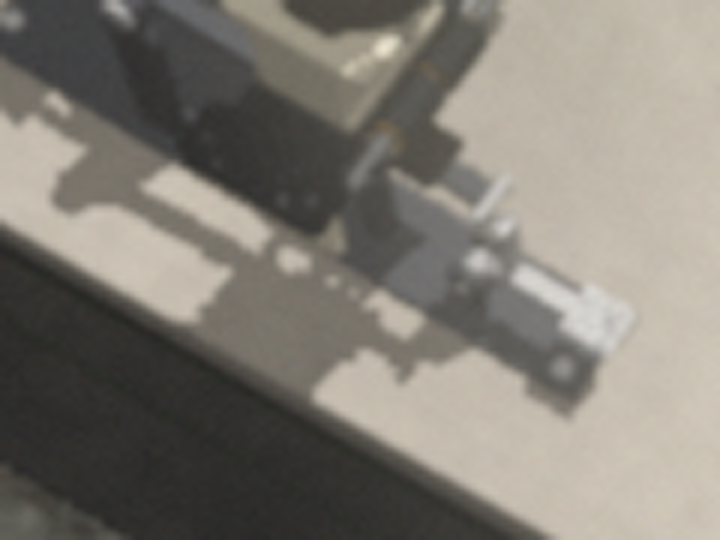

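```bash
python3 - <<'E'
from h import *
o=bot.get_obs(); T=np.array(o["tool_pos"]); print(T,o["contact_force"],o["moment"])
p=np.load("s3.npz")["p"][...,::-1].copy(); q=np.load("t3.npz")["p"][...,::-1].copy()
def crop(n,p,u,v,w,h,k):
    A=cv2.resize(p[v:v+h,u:u+w],None,fx=k,fy=k,interpolation=cv2.INTER_CUBIC)
    for dz,c in((-11,(0,0,255)),(0,(0,255,0)),(55,(255,0,0))):
        a=proj(n,T+[0,0,dz]); cv2.circle(A,(int((a[0]-u+.5)*k),int((a[1]-v+.5)*k)),4,c,1)
    for dx in(-95,95):
        a=proj(n,T+[dx,0,55]); cv2.circle(A,(int((a[0]-u+.5)*k),int((a[1]-v+.5)*k)),4,(255,0,255),1)
    return A
cv2.imwrite("pics/m.png",np.hstack([crop("side",p,210,130,130,150,3),crop("top",q,210,160,130,150,3)]))
X=cloud("side",np.load("s3.npz")["d"])
f,cx,cy,R,t=cam("side"); u,v=map(int,proj("side",T+[0,0,-11]))
for vv in range(v-30,v+16,5): print(vv,[tuple(int(a) for a in X[vv,uu]) for uu in range(u-20,u+36,8)])
E
```

```text
[ 447.87943623 -144.60810352  120.75959327] [-1.67601686 -0.68713647  4.94484337] [-0.12999376  0.40099872  0.06343206]
180 [(418, -123, 315), (412, -156, 354), (421, -172, 354), (438, -181, 337), (488, -166, 248), (510, -176, 223), (627, -124, -2)]
185 [(410, -128, 307), (416, -148, 317), (424, -166, 320), (437, -180, 313), (537, -126, 106), (600, -110, -6), (610, -135, 0)]
190 [(398, -136, 308), (409, -152, 306), (419, -168, 306), (448, -168, 258), (470, -176, 230), (581, -121, 0), (593, -145, 2)]
195 [(399, -130, 275), (397, -160, 307), (407, -176, 307), (449, -164, 225), (462, -180, 219), (565, -132, 1), (577, -154, 3)]
200 [(397, -128, 249), (397, -155, 275), (413, -167, 260), (434, -174, 232), (537, -119, 0), (551, -140, -1), (566, -161, -6)]
205 [(385, -136, 249), (395, -154, 251), (409, -168, 240), (426, -179, 221), (522, -128, 0), (536, -149, -2), (548, -172, 0)]
210 [(372, -145, 253), (384, -161, 250), (402, -170, 226), (444, -160, 140), (508, -137, -1), (522, -158, -4), (533, -181, 0)]
215 [(362, -152, 249), (371, -170, 253), (441, -129, 76), (480, -125, 0), (446, -185, 130), (504, -169, 2), (518, -190, 0)]
220 [(353, -157, 242), (361, -176, 250), (440, -126, 39), (463, -137, 6), (478, -156, 0), (490, -178, 2), (502, -200, 4)]
225 [(414, -79, -1), (355, -178, 231), (437, -124, 3), (451, -144, 1), (461, -167, 7), (448, -208, 82), (489, -207, -1)]
```

View pics/m.png

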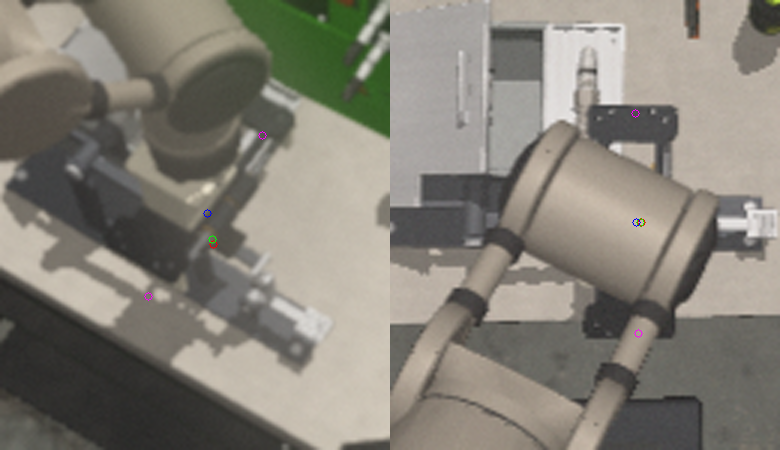

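```bash
python3 - <<'E'
from h import *
T=np.array([447.88,-144.6,120.76])
Q=cloud("top",np.load("t3.npz")["d"])
print("far rail end now", [Q[v,u].round().tolist() for v,u in((197,284),(197,292),(197,300),(201,292),(208,300))])
P=cloud("side",np.load("s3.npz")["d"])
print("near end side",[P[v,u].round().tolist() for v,u in((210,262),(218,272),(222,268),(215,250))])
Q0=cloud("top",np.load("top0.npz")["d"]); T0=np.array([169.8,496.4,205.])
m=(np.abs(Q0[...,0]-T0[0])<160)&(np.abs(Q0[...,1]-T0[1])<160)&(Q0[...,2]>200)
print(m.sum()); q=Q0[m]-T0
h,b=np.histogram(q[:,2],20); print(h,b.round())
m=(np.abs(Q[...,0]-T[0])<110)&(np.abs(Q[...,1]-T[1])<50)&(Q[...,2]>160)
q=Q[m]-T; h,b=np.histogram(q[:,2],30); print(h,b.round())
E
```

```text
far rail end now [[537.0, -132.0, 252.0], [537.0, -151.0, 250.0], [537.0, -171.0, 248.0], [527.0, -151.0, 250.0], [510.0, -170.0, 252.0]]
near end side [[376.0, -150.0, 253.0], [381.0, -172.0, 219.0], [358.0, -179.0, 247.0], [363.0, -115.0, 208.0]]
1739
[ 19  30  22  12   5   0   0   6  72 131 121  67 557 303  92  62  52  56
  60  72] [ 20.  29.  37.  46.  54.  63.  71.  80.  88.  97. 105. 114. 122. 131.
 139. 148. 156. 165. 173. 182. 190.]
[  34    5  620   17    0    0    0    6    0    0    0    0    0    0
    0    0    0    6    7   17  168  463 1636  418   94    3   29   59
  214  116] [ 96. 109. 121. 133. 146. 158. 171. 183. 196. 208. 221. 233. 246. 258.
 270. 283. 295. 308. 320. 333. 345. 358. 370. 382. 395. 407. 420. 432.
 445. 457. 470.]
```

```bash
python3 - <<'E'
from h import *
Q=cloud("top",np.load("t3.npz")["d"]); Q0=cloud("top",np.load("top0.npz")["d"])
print("lid now",[Q[185,u].round().tolist() for u in range(200,252,4)])
print("lid rest",[Q0[185,u].round().tolist() for u in range(196,264,8)])
P=cloud("side",np.load("s3.npz")["d"])
for v in range(208,232,2): print(v,[tuple(int(a) for a in P[v,u]) for u in range(284,312,4)])
E
```

```text
lid now [[586.0, 109.0, 118.0], [585.0, 95.0, 127.0], [584.0, 82.0, 138.0], [582.0, 69.0, 148.0], [581.0, 55.0, 159.0], [579.0, 41.0, 174.0], [578.0, 30.0, 178.0], [577.0, 18.0, 188.0], [575.0, 4.0, 202.0], [574.0, -7.0, 210.0], [573.0, -19.0, 217.0], [596.0, 6.0, 12.0], [597.0, -5.0, 6.0]]
lid rest [[601.0, 153.0, -1.0], [586.0, 98.0, 117.0], [586.0, 77.0, 114.0], [585.0, 54.0, 119.0], [585.0, 33.0, 115.0], [585.0, 11.0, 115.0], [585.0, -11.0, 114.0], [584.0, -33.0, 113.0], [583.0, -56.0, 116.0]]
208 [(449, -157, 140), (454, -167, 140), (514, -133, -1), (519, -145, 1), (526, -155, 0), (532, -167, 1), (541, -176, -4)]
210 [(444, -160, 140), (449, -170, 140), (508, -137, -1), (514, -148, -1), (522, -158, -4), (526, -170, 0), (533, -181, 0)]
212 [(440, -163, 136), (445, -172, 136), (452, -181, 132), (507, -152, 0), (515, -162, -2), (521, -174, 0), (528, -184, -2)]
214 [(433, -167, 140), (62, -496, 1194), (448, -184, 131), (501, -157, 3), (506, -168, 4), (513, -179, 4), (521, -188, 0)]
216 [(476, -128, 1), (484, -137, -1), (442, -187, 132), (449, -196, 130), (503, -170, -1), (509, -181,
[... 163 characters left out ...]
 (469, -147, 7), (478, -156, 0), (448, -195, 101), (490, -178, 2), (497, -188, 0), (502, -200, 4)]
222 [(458, -140, 5), (465, -150, 2), (442, -184, 87), (442, -199, 104), (449, -208, 101), (490, -193, 2), (497, -203, 0)]
224 [(453, -143, 4), (458, -155, 6), (464, -165, 6), (440, -200, 95), (447, -208, 90), (484, -197, 4), (492, -206, 0)]
226 [(445, -148, 8), (453, -158, 5), (459, -169, 6), (455, -187, 36), (446, -209, 79), (480, -199, -1), (486, -209, 0)]
228 [(442, -150, 1), (448, -161, 3), (440, -183, 44), (446, -193, 45), (446, -208, 65), (473, -203, 2), (480, -213, 0)]
230 [(434, -155, 9), (442, -165, 4), (436, -185, 41), (441, -196, 45), (444, -208, 52), (449, -220, 57), (474, -217, 1)]
```

```bash
python3 - <<'E'
from h import *
f,cx,cy,R,t=cam("side"); print("cam",(-R.T@t).round())
P=cloud("side",np.load("s3.npz")["d"])
for v in range(188,214,2): print(v,[tuple(int(a) for a in P[v,u]) for u in range(268,294,3)])
E
```

```text
cam [  63. -496. 1195.]
188 [(411, -151, 312), (414, -158, 314), (416, -165, 317), (420, -171, 316), (427, -174, 307), (435, -177, 297), (457, -168, 254), (467, -169, 240), (475, -173, 231)]
190 [(409, -152, 306), (412, -158, 307), (416, -164, 306), (419, -171, 308), (426, -174, 299), (448, -165, 255), (453, -170, 252), (465, -170, 232), (470, -176, 230)]
192 [(404, -155, 306), (407, -161, 307), (410, -168, 309), (414, -174, 310), (418, -180, 308), (443, -168, 254), (454, -169, 239), (461, -173, 231), (465, -180, 231)]
194 [(400, -158, 306), (401, -166, 311), (407, -170, 305), (62, -496, 1194), (417, -180, 299), (441, -169, 250), (452, -169, 232), (457, -175, 228), (463, -180, 223)]
196 [(397, -159, 301), (399, -167, 307), (402, -173, 306), (407, -178, 304), (430, -167, 254), (438, -170, 244), (449, -171, 226), (452, -178, 229), (463, -179, 211)]
198 [(397, -157, 288), (397, -167, 298), (398, -176, 307), (405, -179, 298), (427, -169, 251), (438, -169, 232), (443, -175, 229), (449, -180, 223), (542, -116, 3)]
200 [(397, -155, 275), (399, -164, 282), (408, -165, 267), (417, -166, 253),
[... 373 characters left out ...]
, 218), (520, -119, 1), (524, -127, 1)]
206 [(393, -155, 249), (397, -161, 250), (401, -168, 249), (415, -164, 220), (416, -174, 228), (421, -179, 225), (458, -158, 136), (515, -122, -1), (518, -131, 2)]
208 [(389, -158, 248), (392, -164, 249), (399, -168, 242), (409, -169, 225), (416, -173, 216), (420, -179, 215), (451, -163, 142), (455, -170, 143), (514, -133, -1)]
210 [(384, -161, 250), (387, -168, 250), (447, -119, 88), (404, -172, 225), (438, -151, 140), (442, -158, 140), (448, -164, 137), (452, -172, 137), (508, -137, -1)]
212 [(378, -165, 251), (385, -169, 245), (395, -169, 225), (448, -129, 85), (433, -155, 140), (438, -161, 138), (442, -168, 138), (447, -174, 135), (452, -181, 132)]
```

Emit:
step_arm(
  deltas=[
    [0, 0, 0, -0.02, 0],
    [0, 0, 0, -0.02, 0],
    [0, 0, 0, -0.02, 0],
    [0, 0, 0, -0.02, 0],
    [0, 0, 0, -0.02, 0],
    [0, 0, 0, 0, 0],
    [0, 0, 0, 0, 0],
  ],
)

```text
time: 9.5
tool_pos: [448.2, -144.8, 171.4]
tcp_rot: [3.14, 0.001, 1.543]
contact_force: [-1.3, 2.2, 5.9]
grip_width: 0.3
finger_force: 3.5
```

Emit:
step_arm(
  deltas=[
    [0, 0, 0, -0.02, 0],
    [0, 0, 0, -0.02, 0],
    [0, 0, 0, 0, 0],
    [0, 0, 0, 0, 0],
  ],
)

```text
time: 9.9
tool_pos: [448.2, -145.2, 191.6]
tcp_rot: [3.14, 0.001, 1.543]
contact_force: [-1.0, 2.4, 4.5]
grip_width: 0.2
finger_force: 2.9
```

Emit:
step_arm(
  deltas=[
    [0, 0, 0, -0.02, 0],
    [0, 0, 0, -0.02, 0],
    [0, 0, 0, 0, 0],
    [0, 0, 0, 0, 0],
  ],
)

```text
time: 10.3
tool_pos: [448.0, -145.2, 210.5]
tcp_rot: [3.141, 0.001, 1.542]
contact_force: [-0.0, 0.0, -0.8]
grip_width: 0.3
finger_force: 0.0
```

Emit:
step_arm(
  deltas=[
    [0, 0, 0, -0.08, 0],
    [0, 0, 0, -0.08, 0],
    [0, 0, 0, -0.08, 0],
    [0, 0, 0, 0, 0],
  ],
)

```text
time: 10.7
tool_pos: [449.6, -145.9, 335.0]
tcp_rot: [3.133, 0.004, 1.542]
contact_force: [0.6, -0.7, 0.2]
grip_width: 0.3
finger_force: 0.0
```

```bash
cat > f.py <<'E'
from h import *
import sys
T=np.array(bot.get_obs()["tool_pos"]); print(T)
p,d=bot.capture("side"); P=cloud("side",d); A=P-T
cv2.imwrite("pics/f%s.png"%sys.argv[1],cv2.resize(p[100:260,200:360],None,fx=3.5,fy=3.5,interpolation=cv2.INTER_CUBIC)[...,::-1])
for z in range(60,-20,-6):
    m=(abs(A[...,0])<100)&(abs(A[...,1])<40)&(abs(A[...,2]-z)<3)
    if m.any(): print(z,m.sum(),A[m].min(0).round(),A[m].max(0).round())
Z=P[...,2]; m=(abs(Z-212)<20)&(abs(P[...,0]-448)<20)&(P[...,1]<-100)&(P[...,1]>-200)
print("lever",m.sum(),P[m].min(0).round() if m.any() else 0,P[m].max(0).round() if m.any() else 0)
E
python3 f.py 0
```

```text
[ 449.61600381 -145.872308    335.03544425]
54 3 [-19. -10.  52.] [-14.   0.  55.]
48 6 [-18. -10.  45.] [-12.   8.  50.]
42 7 [-18. -10.  39.] [-8.  9. 45.]
36 8 [-18. -11.  33.] [10. 10. 38.]
30 10 [-13. -12.  27.] [ 9. -9. 32.]
24 5 [ -7. -10.  21.] [ 5. -8. 27.]
lever 226 [ 433. -186.  192.] [ 463. -104.  230.]
```

Emit:
step_arm(
  deltas=[
    [0.45, 0, 0, 0, 0],
    [0.45, 0, 0, 0, 0],
    [0.45, 0, 0, 0, 0],
    [0.45, 0, 0, 0, 0],
    [0.45, 0, 0, 0, 0],
    [0.45, 0, 0, 0, 0],
  ],
)

```text
time: 11.35
tool_pos: [447.8, -144.8, 329.9]
tcp_rot: [-3.141, -0.0, 1.543]
contact_force: [-0.1, 0.5, 0.3]
grip_width: 39.9
finger_force: 0.0
```

```bash
python3 f.py 1
```

```text
[ 447.84269649 -144.81928914  329.91903983]
60 3 [21. -3. 57.] [21. -0. 62.]
54 6 [-37. -13.  52.] [32.  3. 54.]
48 13 [-37. -12.  45.] [37.  4. 51.]
42 18 [-38. -12.  39.] [36.  8. 44.]
36 12 [-35. -12.  33.] [30.  8. 39.]
30 17 [-33. -11.  27.] [35.  8. 33.]
24 10 [-26. -12.  22.] [25. -0. 26.]
lever 226 [ 433. -186.  193.] [ 462. -101.  230.]
```

View pics/f1.png

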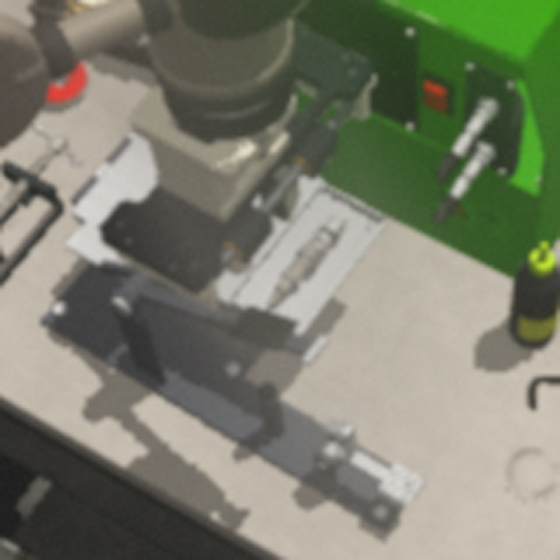

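The picture shows the lever back at rest with the lid shut, and the holder still on the ledge at (310,265). The depth data shows the real fingertips about 21 mm above the reported TCP, so I must press deeper.

Emit:
step_arm(
  deltas=[
    [0, -0.014, 0, 0.06, 0],
    [0, 0, 0, 0.07, 0],
    [0, 0, 0, 0.06, 0],
    [0, 0, 0, 0.05, 0],
    [0, 0, 0, 0.02, 0],
    [0, 0, 0, 0, 0],
  ],
)

```text
time: 12.0
tool_pos: [447.6, -151.7, 199.8]
tcp_rot: [-3.141, -0.001, 1.543]
contact_force: [0.2, 0.3, 0.3]
grip_width: 1.0
finger_force: 0.4
```

Emit:
step_arm(
  deltas=[
    [0, 0, 0, 0.03, 0],
    [0, 0, 0, 0.03, 0],
    [0, 0, 0, 0.03, 0],
    [0, 0, 0, 0.03, 0],
    [0, 0, 0, 0.03, 0],
    [0, 0, 0, 0.03, 0],
    [0, 0, 0, 0, 0],
    [0, 0, 0, 0, 0],
  ],
)

```text
time: 12.8
tool_pos: [449.1, -152.9, 111.7]
tcp_rot: [3.138, 0.002, 1.543]
contact_force: [0.7, -4.0, 3.5]
grip_width: 0.1
finger_force: 1.9
```

Emit:
step_arm(
  deltas=[
    [0, 0, 0, 0.016, 0],
    [0, 0, 0, 0.012, 0],
    [0, 0, 0, 0, 0],
    [0, 0, 0, 0, 0],
  ],
)

```text
time: 13.2
tool_pos: [448.9, -151.7, 97.4]
tcp_rot: [3.139, 0.0, 1.543]
contact_force: [2.9, -0.5, 4.1]
grip_width: 0.2
finger_force: 2.1
```

Emit:
step_arm(
  deltas=[
    [0, 0, 0, 0.004, 0],
    [0, 0, 0, 0, 0],
    [0, 0, 0, 0, 0],
  ],
)

```text
time: 13.5
tool_pos: [449.1, -151.6, 96.0]
tcp_rot: [3.138, 0.0, 1.543]
contact_force: [1.3, 1.9, 12.6]
grip_width: 0.7
finger_force: 5.4
```

Emit:
step_arm(
  deltas=[
    [0, 0, 0, 0.005, 0],
    [0, 0, 0, 0, 0],
    [0, 0, 0, 0, 0],
  ],
)

```text
time: 13.8
tool_pos: [449.3, -151.4, 94.5]
tcp_rot: [3.137, 0.0, 1.543]
contact_force: [-1.4, 5.0, 22.0]
grip_width: 0.3
finger_force: 9.8
```

```bash
python3 - <<'E'
from h import *
p,d=bot.capture("side"); P=cloud("side",d); o=bot.get_obs(); print(o["tool_pos"],o["contact_force"])
cv2.imwrite("pics/s4.png",cv2.resize(p[185:275,215:335],None,fx=6,fy=6,interpolation=cv2.INTER_CUBIC)[...,::-1])
for y in range(-156,-280,-6):
    m=(abs(P[...,1]-y)<3)&(abs(P[...,0]-446)<16)&(P[...,2]<160)&(P[...,2]>12)
    if m.sum()>1: print(y,m.sum(),np.percentile(P[m][:,2],[5,50,75,95]).round())
E
```

```text
[ 449.30283668 -151.43933619   94.45018666] [-1.22613472  4.28909434 20.91467546]
-156 5 [110. 112. 115. 142.]
-162 14 [109. 112. 113. 120.]
-168 24 [104. 109. 111. 114.]
-174 15 [ 33. 101. 103. 108.]
-180 25 [ 29.  40.  99. 105.]
-186 31 [ 25.  42.  98. 102.]
-192 37 [ 29.  42.  97. 100.]
-198 27 [32. 91. 94. 99.]
-204 12 [46. 89. 95. 98.]
-210 19 [ 46.  89.  99. 101.]
-216 23 [ 50.  81. 102. 105.]
-222 14 [ 45.  51. 100. 105.]
-228 7 [46. 48. 49. 50.]
-234 9 [45. 47. 50. 51.]
-240 9 [44. 45. 46. 50.]
-246 18 [36. 44. 45. 47.]
-252 18 [40. 44. 47. 48.]
-258 21 [40. 43. 44. 46.]
-264 18 [37. 40. 42. 46.]
-270 18 [37. 40. 42. 44.]
-276 4 [38. 40. 41. 42.]
```

View pics/s4.png

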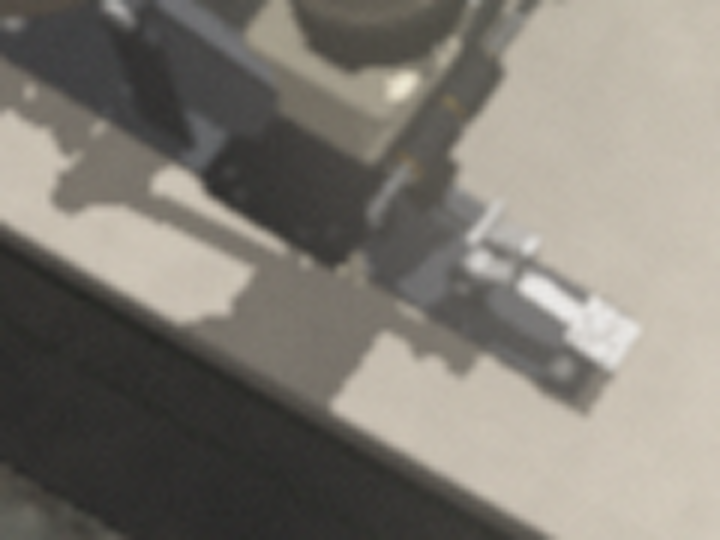

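The picture shows the catch swung forward: the tail at (600,335) is about 12 mm down, and the pin at (485,225) is riding on the bevel. I continue.

Emit:
step_arm(
  deltas=[
    [0, 0, 0, 0.006, 0],
    [0, 0, 0, 0, 0],
    [0, 0, 0, 0, 0],
  ],
)

```text
time: 14.15
tool_pos: [447.9, -151.6, 89.0]
tcp_rot: [3.141, -0.0, 1.543]
contact_force: [1.6, 0.4, 2.7]
grip_width: 0.6
finger_force: 0.9
```

Emit:
step_arm(
  deltas=[
    [0, 0, 0, 0.006, 0],
    [0, 0, 0, 0, 0],
    [0, 0, 0, 0, 0],
  ],
)

```text
time: 14.45
tool_pos: [447.5, -151.7, 85.3]
tcp_rot: [-3.141, -0.0, 1.543]
contact_force: [0.1, 0.0, 2.0]
grip_width: 0.2
finger_force: 0.7
```

```bash
cat > c.py <<'E'
from h import *
p,d=bot.capture("side"); P=cloud("side",d); o=bot.get_obs(); print(o["tool_pos"],o["contact_force"])
for y in range(-156,-280,-12):
    m=(abs(P[...,1]-y)<4)&(abs(P[...,0]-446)<16)&(P[...,2]<240)&(P[...,2]>12)
    if m.sum()>1: print(y,m.sum(),np.percentile(P[m][:,2],[5,50,75,95]).round())
E
python3 c.py
```

```text
[ 447.47878157 -151.70787464   85.32866765] [ 1.18041864 -0.00696094  0.47232233]
-156 6 [ 98. 102. 102. 123.]
-168 27 [ 87.  96.  99. 101.]
-180 77 [ 34. 196. 198. 220.]
-192 50 [ 23.  80.  93. 183.]
-204 25 [ 46.  98. 106. 109.]
-216 11 [52. 53. 55. 58.]
-228 11 [52. 55. 57. 58.]
-240 16 [41. 55. 57. 59.]
-252 25 [53. 55. 56. 58.]
-264 24 [52. 55. 56. 58.]
```

Snapped: the tail is back at 55 mm. I lift off and check that the lever stays down.

Emit:
step_arm(
  deltas=[
    [0, 0, 0, -0.02, 0],
    [0, 0, 0, -0.02, 0],
    [0, 0, 0, -0.04, 0],
    [0, 0, 0, -0.08, 0],
    [0, 0, 0, -0.08, 0],
    [0, 0, 0, 0, 0],
  ],
)

```text
time: 15.1
tool_pos: [450.2, -153.1, 211.5]
tcp_rot: [3.132, 0.005, 1.543]
contact_force: [0.4, 0.5, 0.5]
grip_width: 0.4
finger_force: 0.0
```

```bash
python3 c.py; python3 - <<'E'
from h import *
p,d=bot.capture("top"); Q=cloud("top",d); np.savez("t5.npz",p=p,d=d)
print([Q[185,u].round().tolist() for u in range(204,292,6)])
E
```

```text
[ 448.93371627 -152.50089881  208.75277666] [ 0.05619411 -0.02558476 -0.96641048]
-156 29 [100. 104. 106. 108.]
-168 28 [ 93. 101. 102. 105.]
-180 29 [32. 44. 92. 94.]
-192 45 [20. 46. 90. 99.]
-204 23 [ 50. 103. 107. 108.]
-216 14 [38. 54. 55. 58.]
-228 10 [51. 54. 55. 58.]
-240 17 [14. 54. 56. 59.]
-252 24 [52. 54. 56. 57.]
-264 24 [52. 55. 57. 59.]
[[584.0, 93.0, 137.0], [581.0, 70.0, 164.0], [577.0, 47.0, 194.0], [572.0, 23.0, 233.0], [571.0, 7.0, 240.0], [597.0, 36.0, 12.0], [594.0, 14.0, 32.0], [596.0, 0.0, 9.0], [597.0, -17.0, 4.0], [595.0, -36.0, 11.0], [585.0, -65.0, 102.0], [584.0, -82.0, 104.0], [582.0, -100.0, 122.0], [583.0, -115.0, 106.0], [595.0, -124.0, -4.0]]
```

Emit:
step_arm(
  deltas=[
    [0.45, 0.02, 0.09, 0, 0],
    [0.45, 0.024, 0.091, 0, 0],
    [0.45, 0, 0, 0, 0],
    [0.45, 0, 0, 0.08, 0],
    [0.45, 0, 0, 0.08, 0],
    [0.45, 0, 0, 0.02, 0],
    [0.45, 0, 0, 0.01, 0],
    [0.45, 0, 0, 0, 0],
  ],
)

```text
time: 16.0
tool_pos: [538.9, -132.6, 111.1]
tcp_rot: [3.141, 0.0, 1.542]
contact_force: [0.4, -0.3, 1.1]
grip_width: 41.2
finger_force: 0.0
```

Emit:
step_arm(
  deltas=[
    [0.45, 0, 0, 0, 0],
    [0.45, 0, 0, 0, 0],
  ],
)

```text
time: 16.2
tool_pos: [539.6, -132.8, 112.2]
tcp_rot: [3.139, 0.001, 1.543]
contact_force: [0.6, -0.6, -0.0]
grip_width: 41.3
finger_force: 0.0
```

```bash
python3 - <<'E'
from h import *
T=np.array(bot.get_obs()["tool_pos"]); print(T)
p,d=bot.capture("side"); P=cloud("side",d); A=P-T
for z in range(48,8,-4):
    m=(abs(A[...,0])<42)&(abs(A[...,1])<14)&(abs(A[...,2]-z)<2)
    if m.any(): print(z,m.sum(),A[m].min(0).round(),A[m].max(0).round())
E
```

```text
[ 539.60855606 -132.76425209  112.22329531]
48 1 [21.  1. 47.] [21.  1. 47.]
44 1 [ 34. -12.  45.] [ 34. -12.  45.]
40 4 [-37. -11.  39.] [28.  1. 41.]
36 10 [-34. -13.  34.] [34.  4. 38.]
32 2 [ 20. -11.  31.] [23. -9. 34.]
28 3 [-27. -12.  27.] [22.  5. 30.]
24 5 [-28.  -9.  22.] [22.  9. 25.]
```

Emit:
step_arm(
  deltas=[
    [0.45, 0, 0, 0.02, 0],
    [0.45, 0, 0, 0.012, 0],
    [0.45, 0, 0, 0, 0],
    [0.45, 0, 0, 0, 0],
  ],
)

```text
time: 16.65
tool_pos: [538.6, -132.3, 94.2]
tcp_rot: [-3.141, -0.0, 1.543]
contact_force: [-0.3, -0.6, 0.4]
grip_width: 41.3
finger_force: 0.0
```

Emit:
step_arm(
  deltas=[
    [0.45, 0.02, 0, 0, 0],
    [0.45, 0.02, 0, 0, 0],
    [0.45, 0.02, 0, 0, 0],
    [0.45, 0.02, 0, 0, 0],
    [0.45, 0, 0, 0, 0],
  ],
)

```text
time: 17.15
tool_pos: [539.8, -90.6, 94.7]
tcp_rot: [-3.141, -0.001, 1.544]
contact_force: [0.3, 0.5, -0.4]
grip_width: 41.0
finger_force: 0.0
```

```bash
python3 - <<'E'
from h import *
for n in("side","top"):
    p,d=bot.capture(n); P=cloud(n,d)
    m=(P[...,2]>114)&(P[...,2]<131)&(abs(P[...,0]-560)<62)&(P[...,1]<-30)&(P[...,1]>-125)
    if m.any(): print(n,m.sum(),P[m].min(0).round(),P[m].max(0).round())
print(bot.get_obs()["contact_force"])
E
```

```text
side 21 [ 504. -112.  114.] [596. -81. 131.]
[0.31420362 0.68399784 0.50944526]
```

Emit:
step_arm(
  deltas=[
    [0.45, 0.02, 0, 0, 0],
    [0.45, 0.02, 0, 0, 0],
    [0.45, 0.02, 0, 0, 0],
    [0.45, 0.02, 0, 0, 0],
    [0.45, 0, 0, 0, 0],
    [0.45, 0, 0, 0, 0],
  ],
)

```text
time: 17.85
tool_pos: [541.0, -51.9, 94.5]
tcp_rot: [-3.141, -0.0, 1.544]
contact_force: [-0.1, -1.0, 0.2]
grip_width: 41.4
finger_force: 0.0
```

Emit:
step_arm(
  deltas=[
    [0.45, -0.04, 0, 0, 0],
    [0.45, -0.06, 0, 0, 0],
    [0.45, -0.06, 0, -0.02, 0],
    [0.45, 0, 0, -0.08, 0],
    [0.45, 0, 0, -0.08, 0],
    [0.45, 0, 0, -0.08, 0],
    [0, 0, -0.09, 0, 0],
    [0, 0, -0.09, 0, 0],
  ],
)

```text
time: 18.65
tool_pos: [448.8, -130.5, 225.6]
tcp_rot: [3.139, 0.001, 1.543]
contact_force: [-0.0, -0.6, -0.5]
grip_width: 29.5
finger_force: 0.0
```

```bash
python3 - <<'E'
from h import *
p,d=bot.capture("top"); q,e=bot.capture("side"); Q=cloud("top",d)
print(bot.get_obs()["tool_pos"],[Q[v,276].round().tolist() for v in range(172,216,6)])
A=cv2.resize(p[155:245,195:295],None,fx=4,fy=4,interpolation=cv2.INTER_CUBIC); B=cv2.resize(q[110:200,220:320],None,fx=4,fy=4,interpolation=cv2.INTER_CUBIC)
cv2.imwrite("pics/in.png",np.hstack([A,B])[...,::-1])
E
```

```text
[ 443.46155448 -128.86478259  224.15323689] [[620.0, -99.0, 109.0], [603.0, -99.0, 109.0], [586.0, -99.0, 109.0], [570.0, -98.0, 105.0], [531.0, -122.0, 355.0], [518.0, -122.0, 358.0], [520.0, -98.0, 109.0], [480.0, -145.0, 587.0]]
```

View pics/in.png

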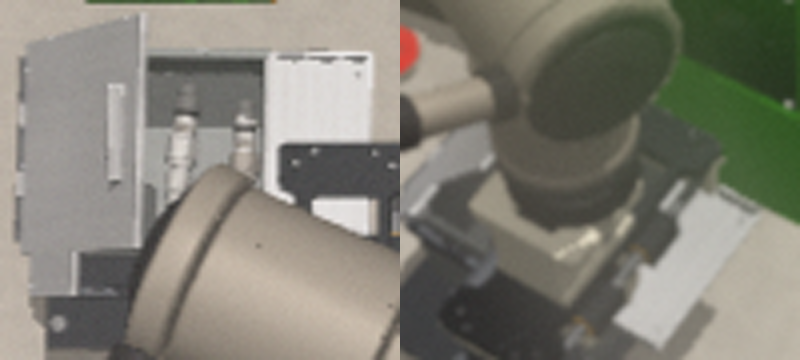

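The picture shows the ledge empty and holders on the box floor at (180,130) and (245,140) in the left half; the lid is open. I go to the tail now and check the box contents numerically once the arm is clear.

Emit:
step_arm(
  deltas=[
    [0, -0.089, 0.003, 0, 0],
    [0, -0.089, 0.002, 0, 0],
    [0, -0.089, 0.002, 0, 0],
    [0, 0, 0, 0, 0],
    [0, 0, 0, 0.08, 0],
    [0, 0, 0, 0.08, 0],
    [0, 0, 0, 0.08, 0],
    [0, 0, 0, 0, 0],
  ],
)

```text
time: 19.55
tool_pos: [445.7, -260.8, 100.1]
tcp_rot: [-3.133, -0.006, 1.542]
contact_force: [-0.5, 0.2, -0.2]
grip_width: 0.4
finger_force: 0.0
```

```bash
python3 - <<'E'
from h import *
p,d=bot.capture("top"); Q=cloud("top",d); print(bot.get_obs()["tool_pos"])
m=(Q[...,0]>500)&(Q[...,0]<625)&(Q[...,1]>-52)&(Q[...,1]<0)
z=Q[...,2][m]; print(np.histogram(z,[-20,5,15,25,35,50,70,90,105,150,400]))
m=(Q[...,0]>500)&(Q[...,0]<625)&(Q[...,1]>-120)&(Q[...,1]<-60)
print("ledge",np.percentile(Q[...,2][m],[2,50,98]))
for v in range(166,220,4): print([int(Q[v,u,2]) for u in range(232,264,3)])
E
```

```text
[ 447.46018224 -262.10621864  103.08060593]
(array([ 13, 327, 108,  94,   0,   0,   0,   0,   0,   7]), array([-20,   5,  15,  25,  35,  50,  70,  90, 105, 150, 400]))
ledge [102.91137621 107.98484108 112.84201902]
[2, 2, 0, 0, 3, -3, 0, -2, -1, -1, 1]
[74, 74, 77, 77, 78, 74, 75, 78, 79, 79, 107]
[5, 12, 11, 12, 9, 15, 9, 6, 6, 7, 106]
[6, 12, 7, 27, 9, 8, 8, 13, 11, 11, 106]
[7, 9, 12, 22, 9, 10, 8, 5, 28, 8, 107]
[13, 11, 23, 31, 10, 8, 7, 26, 28, 4, 108]
[9, 12, 24, 28, 19, 5, 13, 20, 27, 13, 110]
[10, 5, 30, 30, 11, 13, 11, 32, 26, 21, 104]
[11, 12, 31, 22, 10, 5, 11, 25, 24, 2, 105]
[6, 15, 28, 24, 11, 11, 9, 31, 28, 9, 107]
[12, 6, 30, 10, 9, 11, 7, 19, 22, 11, 110]
[9, 7, 23, 11, 8, 6, 9, 9, 20, 12, 104]
[12, 9, 7, 12, 11, 11, 4, 12, 15, 5, 108]
[151, 154, 145, 154, 111, 108, 109, 108, 110, 105, 102]
```

Emit:
step_arm(
  deltas=[
    [0, 0, -0.007, 0.06, 0],
    [0, 0, 0, 0.05, 0],
    [0, 0, 0, 0.02, 0],
    [0, 0, 0, 0, 0],
    [0, 0, 0, 0, 0],
  ],
)

```text
time: 20.1
tool_pos: [446.2, -264.0, 41.4]
tcp_rot: [3.139, 0.002, 1.543]
contact_force: [1.2, -0.1, 0.4]
grip_width: 0.6
finger_force: 0.0
```

Emit:
step_arm(
  deltas=[
    [0, 0, 0, 0.01, 0],
    [0, 0, 0, 0.01, 0],
    [0, 0, 0, 0.006, 0],
    [0, 0, 0, 0, 0],
    [0, 0, 0, 0, 0],
  ],
)

```text
time: 20.6
tool_pos: [445.2, -263.4, 26.7]
tcp_rot: [3.141, 0.0, 1.542]
contact_force: [0.3, -1.3, 1.4]
grip_width: 0.6
finger_force: 0.7
```

```bash
python3 - <<'E'
from h import *
p,d=bot.capture("top"); Q=cloud("top",d); o=bot.get_obs(); print(o["time"],o["tool_pos"],o["contact_force"])
print("lid",[Q[185,u].round().tolist() for u in range(204,264,10)])
E
```

```text
20.65 [ 445.15087611 -263.35395399   26.6960929 ] [ 0.55141641 -0.65187357  0.66589321]
lid [[584.0, 93.0, 136.0], [578.0, 55.0, 183.0], [572.0, 18.0, 234.0], [597.0, 36.0, 9.0], [597.0, 7.0, 8.0], [594.0, -26.0, 26.0]]
```

Emit:
step_arm(
  deltas=[
    [0, 0, 0, 0.008, 0],
    [0, 0, 0, 0.008, 0],
    [0, 0, 0, 0, 0],
    [0, 0, 0, 0, 0],
  ],
)

```text
time: 21.05
tool_pos: [444.7, -262.9, 18.2]
tcp_rot: [-3.141, -0.001, 1.543]
contact_force: [0.1, 0.2, 0.6]
grip_width: 0.6
finger_force: 0.4
```

Emit:
step_arm(
  deltas=[
    [0, 0, 0, 0.008, 0],
    [0, 0, 0, 0.004, 0],
    [0, 0, 0, 0, 0],
    [0, 0, 0, 0, 0],
    [0, 0, 0, 0, 0],
    [0, 0, 0, 0, 0],
    [0, 0, 0, 0, 0],
    [0, 0, 0, 0, 0],
  ],
)

```text
time: 21.85
tool_pos: [445.1, -263.3, 13.1]
tcp_rot: [3.141, 0.0, 1.543]
contact_force: [-1.8, 1.5, 6.7]
grip_width: 0.2
finger_force: 3.4
```

```bash
cat > l.py <<'E'
from h import *
p,d=bot.capture("top"); Q=cloud("top",d); o=bot.get_obs(); print(o["time"],o["tool_pos"],o["contact_force"])
print("lid",[Q[185,u].round().tolist() for u in range(204,264,10)])
E
python3 l.py; python3 c.py
```

```text
21.9 [ 445.09921841 -263.32580203   13.08064275] [-1.13859944  0.69312016  7.46222167]
lid [[586.0, 97.0, 119.0], [586.0, 70.0, 118.0], [586.0, 44.0, 114.0], [585.0, 16.0, 114.0], [584.0, -12.0, 116.0], [583.0, -40.0, 123.0]]
[ 445.10688181 -263.3471747    13.08488028] [-1.3133239   0.37166144  6.34021653]
-180 16 [15. 38. 41. 43.]
-192 19 [15. 36. 39. 42.]
-204 3 [44. 45. 46. 47.]
```

Emit:
step_arm(
  deltas=[
    [0, 0, 0, -0.04, 0],
    [0, -0.02, 0, -0.06, 0],
    [0, -0.02, 0, -0.08, 0],
    [0, 0, 0, -0.09, 0],
    [0, 0, 0, -0.09, 0],
    [0, 0, 0, -0.09, 0],
    [0, 0, 0, 0, 0],
    [0, 0, 0, 0, 0],
  ],
)

```text
time: 22.75
tool_pos: [444.6, -283.3, 238.0]
tcp_rot: [3.14, 0.001, 1.543]
contact_force: [-0.2, -0.9, -1.5]
grip_width: 0.3
finger_force: 0.0
```

Emit:
step_arm(
  deltas=[
    [0, 0, 0, 0, 0],
    [0, 0, 0, 0, 0],
    [0, 0, 0, 0, 0],
    [0, 0, 0, 0, 0],
    [0, 0, 0, 0, 0],
  ],
)

```text
time: 23.25
tool_pos: [444.4, -283.2, 237.2]
tcp_rot: [-3.141, -0.001, 1.543]
contact_force: [0.4, -0.1, -0.1]
grip_width: 0.2
finger_force: 0.0
```

```bash
python3 l.py; python3 c.py; python3 -c "
from plant import bot; print(bot.close_job())"
```

```text
23.3 [ 444.41313556 -283.23836131  237.31249836] [-0.48003231  0.45766921  0.24680581]
lid [[587.0, 98.0, 115.0], [586.0, 70.0, 118.0], [586.0, 44.0, 114.0], [585.0, 16.0, 114.0], [584.0, -12.0, 116.0], [583.0, -40.0, 121.0]]
[ 444.44833271 -283.2471323   237.4285903 ] [ 0.05776137  0.22479428 -0.17739706]
-156 29 [213. 219. 221. 222.]
-168 15 [217. 221. 222. 223.]
-180 43 [ 31. 223. 225. 228.]
-192 23 [20. 39. 43. 45.]
-204 7 [44. 61. 72. 79.]
-216 10 [52. 55. 56. 57.]
-228 9 [51. 55. 56. 59.]
-240 12 [51. 53. 54. 56.]
-252 15 [52. 55. 56. 59.]
-264 23 [53. 55. 57. 58.]
the job is handed in; nothing more can be done
None
```

The nozzle holder is in the scrap box, the lever is back at rest with the lid fully shut, and the job was handed in at about 23 s with the robot clear; the first press stopped short of the catch, so the lid was lifted, lowered and lifted again by its lever before it held.

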